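# Find the pillar's blind hole on the test pin, then hold it hole-up

## Robot

A 7-joint arm with a two-finger parallel gripper is mounted at the origin on a cart in front of the work surface, level with it; the furniture and walls round the work are solid. World frame = base frame: x ahead of the robot, y to its left, z up, the work surface at z = 0. Lengths are in mm, angles in rad, forces in N, time in s.
With the tool pointing down it reaches from about 425 to 875 mm from the base axis. Payload 4.7 kg.
Tool frame: the origin (TCP) lies at the very end of the fingers, on their centre line; the grasp point (between the pads) lies manip.tcp_to_grasp behind it (manip.tcp_to_grasp is the distance from the TCP to the grasp point, in mm); x points along the fingers, z is the direction in which the jaws open and shut, and the axes are right-handed (so a half turn about x gives the same grasp; the last joint's range is limited). The gripper opens to 87 mm and grips with 3 to 60 N. Pads are 19 mm wide; open, the fingers measure 117 mm over their backs; the gripper's body (75 mm by 190 mm) begins 51 mm behind the grasp point.
Start: joints at [-1.146, 0.321, -0.07, 1.45, 0.023, 1.371, -0.057], TCP at [259.602, 595.93, 222.587] pointing down, gripper open.
Joint ranges: [-2.86, 2.86], [-0.3, 2.09], [-1.38, 1.24], [0.06, 2.45], [-1.56, 4.7], [0.09, 2.05], [-2.69, 2.69]. Speed limits (rad/s): [2.57, 2.57, 3.14, 3.14, 3.14, 3.14, 3.14].

## Interface

Orientations are given as a unit quaternion [x, y, z, w].
In Python, from plant import manip, imaging gives the robot as it stands. Calls block until the motion is done:
- manip.movep(position, orientation): joint-space move of the TCP to a pose.
- manip.line_to(position, attitude=None, rate=150, guard=None): straight line of the TCP; attitude=None keeps the orientation; rate is the mean speed in mm/s. With guard (N) it stops when the force on the tool has changed by that much, and returns True; else False.
- manip.set_joints(angles): joint-space move.
- manip.gripper_to(opening, f_grip=None): finger opening in mm; f_grip is the grip in N (None keeps the last); returns when the fingers have stopped.
- manip.pause(seconds).
- manip.ik(position, orientation): joint angles nearest the present ones, or None.
- manip.sense(): the state.
- imaging.grab_frame(name): name is "scene" or "top" or "wrist"; returns a dict with "img" (480x640x3 uint8, red, green, blue), "mtx" (3x3 intrinsics, pixels), "camera_from_world" (4x4, takes a point from world to camera coordinates). Camera axes: x right, y up, looking along -z (the intrinsics and any distortion apply to the point x, -y, -z); pixel columns grow to the right and rows downward; lengths in mm; the calibration is good to about 2 mm. A picture is of the moment at which its call begins. There is no depth.
A pose or a line that the arm cannot do raises manip.PlanningError and nothing moves.
- manip.hand_in(): hands the job in, once; it reports no verdict.
The state is a dict: "clock": time; "q": joint angles; "qvel": joint speeds; "tau": joint torques, N m; "ee_pos": TCP position; "ee_rot": TCP orientation; "ft_force": force on the tool from outside, world axes, zero at the start; "moment": the same for the moment, N m; "width": finger opening in mm.
Only numpy, scipy, OpenCV 4.12 (cv2) and the standard library are available. Lean on these libraries where they do the work, as an engineer would, in place of code of your own. Each camera call takes 0.05 s, during which the arm holds its last target.

## Task

One end of the short aluminium pillar on the bench has a deep blind hole, the other only a shallow recess with the same mouth. Find the deep hole by trying the ends on the stand's test pin until one goes fully home against the shoulder, which also checks the hole's depth. Then take the pillar off and finish while still holding it steady in the gripper with the deep hole facing straight up, well clear of the bench and the stand, ready for the adhesive and brass insert; leave the syringe, cutters and tin where they are.

Things in the scene. Friction and masses are not known exactly. Their poses are not given: they have to be found in the camera images.
- pillar_mid (a point): Centre of the loose aluminium pillar, 64 mm long, about 0.13 kg, lying level, this point 14 mm up. x runs along its length. Its middle 44 mm are 28 mm square (y, z square to the flats), its last 10 mm at each end turned round, 27 mm across. Each end face has a 13 mm round mouth: a blind hole 27 mm deep at one end, a recess only 4 mm deep at the other. This frame does not tell which: try them.
- pin_root (a point): Where the steel test pin leaves its flat shoulder (25 mm disc), on the pin's axis, 50 mm above the bench. The pin is level and sticks out along this frame's -x (roughly towards the robot; z up). Pushed on by its deep hole the pillar goes home, end face on the shoulder, centre 32 mm before this point; by the recess it stops 20 mm short of that.
- pin_tip (a point): Nose of the test pin, 24 mm before its root; axes as at the root. The pin is 11 mm thick, its last 5 mm taper to 5 mm. The pillar's hole is 2 mm wider than the pin: left home on the pin and let go, the pillar stays there, its free end sagging up to 5 degrees.
- pin_stand: Grey cast stand of the pin, fixed; its place and yaw vary. Origin on the bench below the pin's root, axes as there. Behind the shoulder (+x) a round-topped head 34 mm wide, 30 mm deep, top 67 mm above the bench; a lock screw on its +y side reaches 30 mm from the axis. Foot 76 mm wide, 12 mm high (16 over its screws), from 13 mm before to 73 mm behind the origin.
- adhesive_syringe: White capped adhesive syringe, 90 x 13 x 14 mm, lying loose on the bench; origin in the middle of its underside. Leave it alone.
- side_cutters: Side cutters with orange handles, 126 x 53 x 13 mm, lying loose; origin in the middle of the underside. Leave them alone.
- tin: Small round tin with lid, 41 mm across, 18 mm high, loose; origin in the middle of its underside. Leave it alone.
- board_rack (a point): Obstacle: fixed rack of upright green circuit boards at the right of the work; this point is on the bench under its middle and never moves. The boards stand 240 mm high and reach 130 mm either way in x and 105 mm either way in y; their black tray is 40 mm high, 140 mm either way in x and 155 mm in y. Keep arm and gripper clear of it.
There are look-alikes about, which are no part of the job. Of the things that look like the part that bears pillar_mid, take the one that is farthest to the robot's left at the start.

How it is judged (in metres and radians):
On the way:
1. the pillar is home on the pin by its deep hole, its end face on the shoulder (x of pillar_mid in the frame of pin_root between -0.0345 and -0.028 m and y of pillar_mid in the frame of pin_root between -0.006 and 0.006 m and z of pillar_mid in the frame of pin_root between -0.006 and 0.006 m and angle between the x axis of pillar_mid and the x axis of pin_root, either way round below 0.15 rad), for 0.2 s.
At the end, for the whole second after the job is handed in: the gripper holds the pillar still, its deep hole up within 20 degrees of vertical, its centre more than 120 mm above the bench and more than 80 mm from the pin's root, not touching the stand (angle between pillar_mid's own x axis and vertical below 0.35 rad and height (world z) of pillar_mid above 0.12 m and distance between pillar_mid and pin_root above 0.08 m and contact force between the fingers and pillar above 1 N and contact force between pillar and pin_stand below 0.2 N and linear speed of pillar below 0.03 m/s and angular speed of pillar below 0.2 rad/s); the arm keeps its last pose, push and grip.
It fails at once if the syringe, the cutters or the tin has been moved by more than 20 mm (distance of any of adhesive_syringe, side_cutters, tin from where it was at the start of the episode above 0.02 m).
It also fails if it takes over 67 s, if anything falls off the work surface, if the arm or the gripper's body presses on something with over 40 N, if the wrist force passes 120 N, or if a joint passes its speed limit or range.

## Working session

There is one attempt and no reset: what is moved stays moved. The work goes in short steps, each a Python script; the robot and the scene stay as the last script left them, time stands still between calls to the robot, and variables do not carry over. Pictures are saved under pics/ and viewed, and the job is handed in when it is done.

```bash
ls; mkdir -p pics
python3 - <<'E'
from plant import manip, imaging
import cv2
print(manip.tcp_to_grasp, manip.sense())
for n in ["scene","top","wrist"]:
    f=imaging.grab_frame(n); cv2.imwrite(f"pics/a_{n}.png",f["img"][:,:,::-1]); print(n,f["mtx"],f["camera_from_world"], [k for k in f])
E
```

```text
pics
18.700000000000003 {'clock': 0.0, 'q': array([-1.14593283,  0.32178121, -0.07006347,  1.45169868,  0.0226069 ,
        1.37082914, -0.0568936 ]), 'qvel': array([-0.00019602, -0.00128652, -0.00112101, -0.00017468,  0.00106484,
       -0.00147704, -0.00072185]), 'tau': array([ 7.61407173e-04, -4.91290677e+01, -4.03166050e-01, -3.12531424e+01,
       -6.36495254e-02,  4.37367812e-02,  1.98516468e-04]), 'ee_pos': array([259.38241317, 595.37551549, 221.47662787]), 'ee_rot': array([-0.38793397,  0.59200546,  0.38711903,  0.59091085]), 'ft_force': array([-0.28341625,  0.53932555, -1.22000378]), 'moment': array([-0.00588884, -0.00857375,  0.01266862]), 'width': 86.75150543334587}
scene [[577.15981881   0.         312.97681126]
 [  0.         577.15981881 240.29715136]
 [  0.           0.           1.        ]] [[-9.41818981e-01 -3.35709979e-01  1.66077231e-02  5.65463724e+02]
 [ 2.84118796e-01 -7.68736040e-01  5.72993377e-01 -1.43674305e+02]
 [-1.79592639e-01  5.44374605e-01  8.19391710e-01 -1.06418932e+03]
 [ 0.00000000e+00  0.00000000e+00  0.00000000e+00  1.00000000e+00]] ['img', 'mtx
[... 197 characters left out ...]
145e-03  1.28345962e+02]
 [ 9.72898056e-01 -8.05095665e-02  2.16766193e-01 -5.78799142e+02]
 [-2.16115158e-01  1.68194459e-02  9.76223000e-01 -7.93506004e+02]
 [ 0.00000000e+00  0.00000000e+00  0.00000000e+00  1.00000000e+00]] ['img', 'mtx', 'camera_from_world']
wrist [[395.28989546   0.         319.27818876]
 [  0.         395.28989546 238.82322467]
 [  0.           0.           1.        ]] [[ 3.99090004e-01  9.16910739e-01 -1.36571721e-03 -6.48867336e+02]
 [-8.87608583e-01  3.85961691e-01 -2.51365425e-01  2.96751459e+01]
 [-2.29952543e-01  1.01529651e-01  9.67891294e-01 -3.89866402e+02]
 [ 0.00000000e+00  0.00000000e+00  0.00000000e+00  1.00000000e+00]] ['img', 'mtx', 'camera_from_world']
```

View pics/a_scene.png

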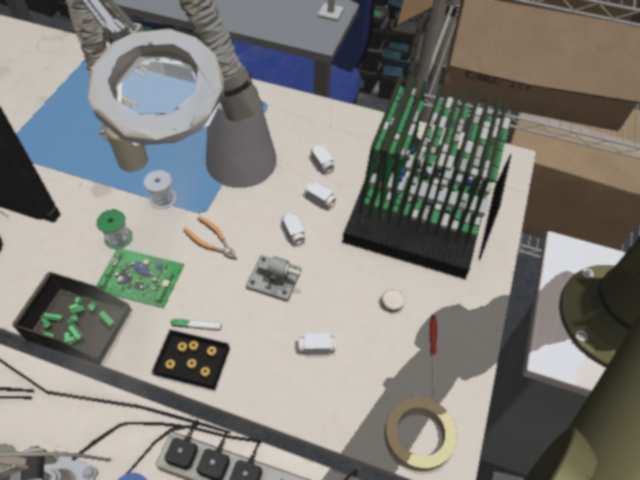

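View pics/a_top.png

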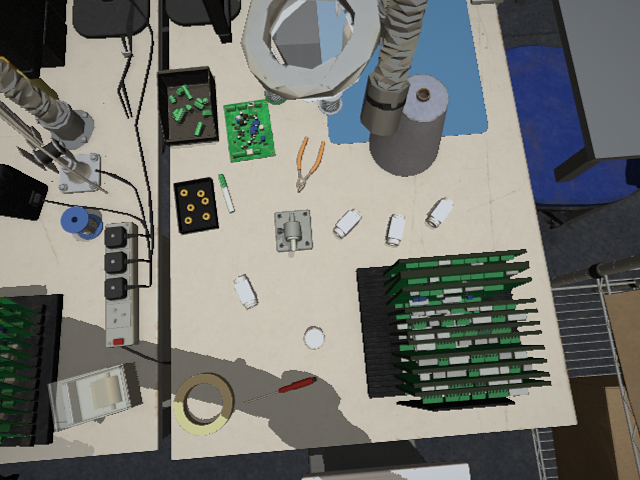

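View pics/a_wrist.png

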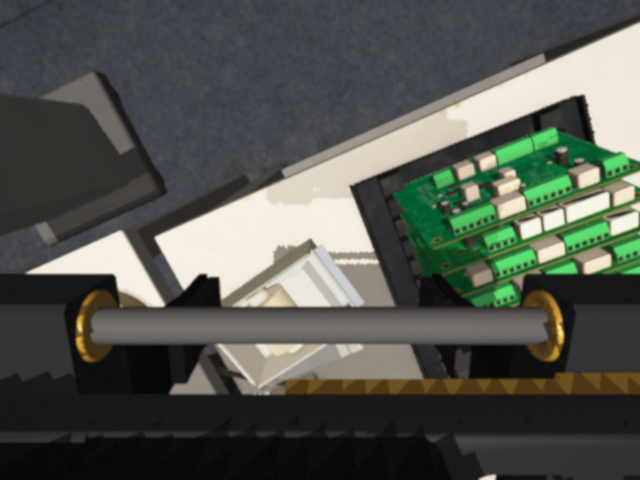

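In the top view there are four pillar look-alikes, at about (245,291), (347,222), (396,229) and (439,212). Left is towards smaller columns, so (245,291) fits; in the scene view it is at (316,343). I'll confirm it in crops.

```bash
cat > h.py <<'E'
import numpy as np, cv2
def ray(f,uv):
    K=f["mtx"];T=f["camera_from_world"];R=T[:3,:3];t=T[:3,3]
    d=np.linalg.inv(K)@np.array([uv[0],uv[1],1.]); d=np.array([d[0],-d[1],-d[2]])
    return -R.T@t, R.T@d
def onz(f,uv,z):
    c,d=ray(f,uv); return c+d*(z-c[2])/d[2]
def proj(f,p):
    T=f["camera_from_world"]; c=T[:3,:3]@np.asarray(p,float)+T[:3,3]; c=np.array([c[0],-c[1],-c[2]])
    u=f["mtx"]@c; return u[:2]/u[2]
E
python3 - <<'E'
from plant import manip, imaging
import cv2, numpy as np
from h import *
f=imaging.grab_frame("top"); g=imaging.grab_frame("scene")
def crop(f,c,w,s): 
    x,y=c; return cv2.resize(f["img"][y-w:y+w,x-w:x+w,::-1],(s,s),interpolation=cv2.INTER_CUBIC)
cv2.imwrite("pics/b.png",np.hstack([crop(f,(245,291),30,390),crop(f,(292,232),32,390)]))
cv2.imwrite("pics/c.png",np.hstack([crop(g,(316,343),30,390),crop(g,(276,276),36,390)]))
for uv in [(245,291),(347,222),(396,229),(439,212)]: print(uv,onz(f,uv,14).round())
print(onz(g,(316,343),14), onz(f,(291,253),50), onz(f,(314,338),18),onz(g,(392,299),18), onz(f,(306,164),7))
for y in (-155,155): print(proj(f,[0,0,0]))
E
```

```text
(245, 291) [509. 247.  14.]
(347, 222) [636.  27.  14.]
(396, 229) [612. -74.  14.]
(439, 212) [ 642. -168.   14.]
[507.66684661 245.07171096  14.        ] [572.13167191 146.82969487  50.        ] [404.19304789 114.80371421  18.        ] [405.28786331 116.40642152  18.        ] [775.55171103 103.75439227   7.        ]
[394.33289414 559.47420117]
[394.33289414 559.47420117]
```

View pics/b.png

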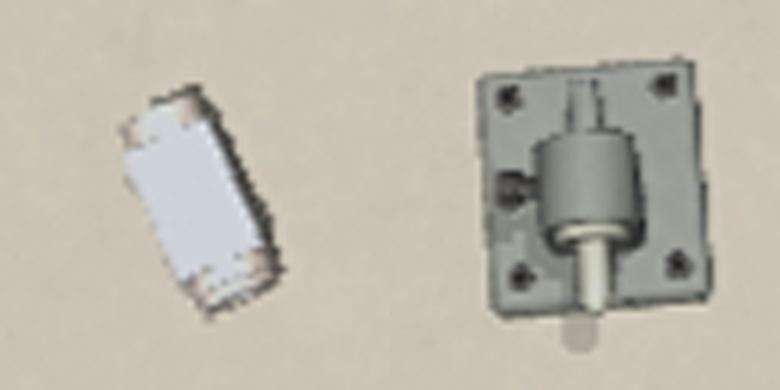

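View pics/c.png

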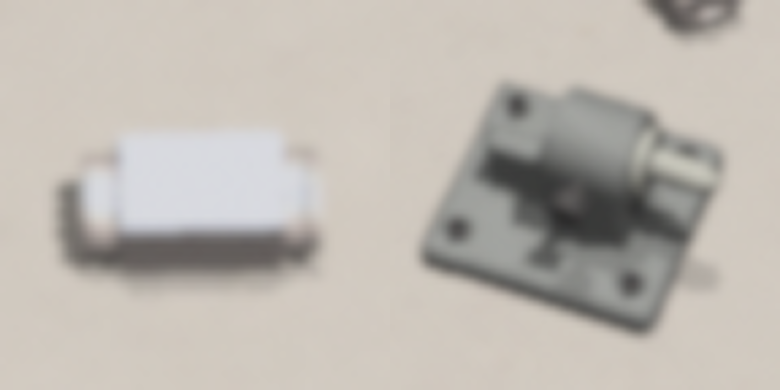

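The leftmost candidate (245,291) is confirmed: a white-silver square bar with turned round ends, at about (508,246), where both cameras agree within 2 mm. The pin points down-image, towards the robot. Next I'll take a closer look with the wrist camera.

```bash
cat >> h.py <<'E'
from scipy.spatial.transform import Rotation as Rn
def down(ax, s=1):
    """tool down, tool y along world yaw ax (rad)"""
    x=np.array([0,0,-1.]); y=s*np.array([np.cos(ax),np.sin(ax),0]); z=np.cross(x,y)
    return Rn.from_matrix(np.c_[x,y,z]).as_quat()
E
python3 - <<'E'
from plant import manip, imaging
from h import *
f=imaging.grab_frame("top")
P=[onz(f,(a/6.5+215,b/6.5+261),28) for a,b in [(122,152),(207,120),(270,245),(187,285)]]
P=np.array(P);print(P.round(1),P.mean(0)); 
a=P[:2].mean(0)-P[2:].mean(0); print(np.degrees(np.arctan2(a[1],a[0])),np.linalg.norm(a))
F=[onz(f,((a-390)/6.09+260,b/6.09+200),12) for a,b in [(478,77),(690,62),(710,298),(495,315)]]
F=np.array(F);print(F.round(1)); a=F[:2].mean(0)-F[2:].mean(0); print(np.degrees(np.arctan2(a[1],a[0])),np.linalg.norm(a))
s=manip.sense(); R=Rn.from_quat(s["ee_rot"]).as_matrix(); print(R.round(2))
w=imaging.grab_frame("wrist");T=w["camera_from_world"]; C=-T[:3,:3].T@T[:3,3]
print(R.T@(C-s["ee_pos"]), (R.T@T[:3,:3].T).round(2))
for s_ in(1,-1):
  for ax in (0,0.4,-.07):
    print(s_,ax,manip.ik([508,246,200],down(ax,s_)))
E
```

```text
[[522.  266.8  28. ]
 [529.8 240.2  28. ]
 [489.7 222.7  28. ]
 [479.7 248.5  28. ]] [505.31819571 244.54429061  28.        ]
23.47455931849869 44.92046941055241
[[669.4 178.3  12. ]
 [668.8 104.5  12. ]
 [584.6 104.   12. ]
 [584.8 177.4  12. ]]
0.4791579265863985 84.41805343135552
[[-0.   -0.92  0.4 ]
 [-0.    0.4   0.92]
 [-1.   -0.   -0.  ]]
[-162.33742854   69.4998808    -0.40352847] [[-0.    0.25 -0.97]
 [ 0.    0.97  0.25]
 [ 1.   -0.   -0.  ]]
1 0 [-0.87633683  0.15401785  0.4205546   1.71452325 -0.06529079  1.2868615
 -2.01268469]
1 0.4 [-0.85270124  0.15312447  0.39405939  1.71372392 -0.06104231  1.28681933
 -1.61647121]
1 -0.07 [-0.88053256  0.15418974  0.4252636   1.71466427 -0.06605149  1.28687087
 -2.08200525]
-1 0 [-0.63676866  0.15014657  0.15372444  1.70610763 -0.02385962  1.28715949
  1.0927275 ]
-1 0.4 [-0.6179002   0.15028619  0.13281066  1.70542209 -0.02065225  1.28724556
  1.49000559]
-1 -0.07 [-0.63580364  0.15015225  0.15265464  1.70607263 -0.0236957   1.28716368
  1.0225881 ]
```

Run:
```python
from plant import manip, imaging
from h import *
manip.movep([640,195,200],down(0,-1))
w=imaging.grab_frame("wrist"); np.save("w1.npy",w,allow_pickle=True)
cv2.imwrite("pics/d.png",w["img"][:,:,::-1]); print(manip.sense()["clock"])
for p in [[505,245,28],[598,141,50],[574,141,50]]: print(proj(w,p))
```

```text
2.3917
[381.1570172   50.16027734]
[247.6277097  173.13842171]
[246.27937967 141.55000157]
```

View pics/d.png

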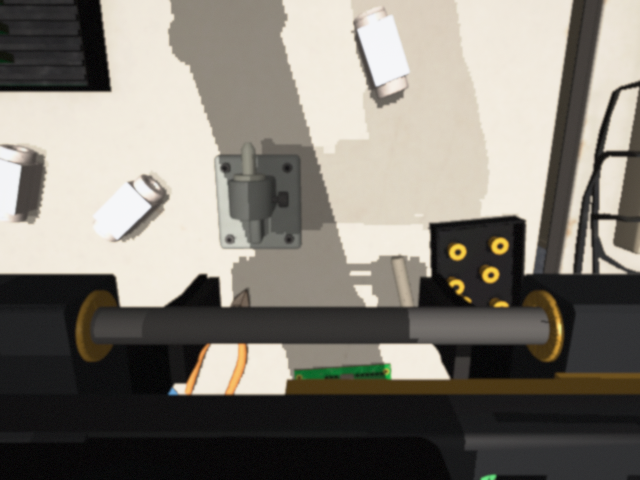

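The wrist view shows the pillar at about (381,52), the stand at (258,200) and the pin nose at (248,147). All match the predictions. I'll enlarge both to refine them.

Run:
```python
from h import *
w=np.load("w1.npy",allow_pickle=True).item(); I=w["img"][:,:,::-1]
a=cv2.resize(I[2:106,340:424],None,fx=4.5,fy=4.5,interpolation=cv2.INTER_CUBIC)[:468]
b=cv2.resize(I[138:254,210:306],None,fx=4,fy=4,interpolation=cv2.INTER_CUBIC)
o=np.zeros((470,780,3),np.uint8); o[:a.shape[0],:a.shape[1]]=a; o[:b.shape[0],390:390+b.shape[1]]=b
cv2.imwrite("pics/e.png",o)
```

```text
(no output)
```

View pics/e.png

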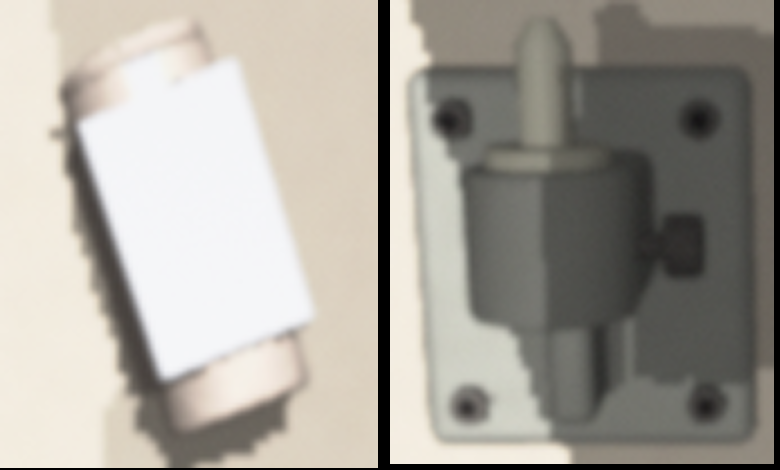

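Run:
```python
from h import *
w=np.load("w1.npy",allow_pickle=True).item()
P=np.array([onz(w,(a/4.5+340,b/4.5+2),28) for a,b in [(78,122),(240,57),(315,315),(163,381)]])
a=P[2:].mean(0)-P[:2].mean(0);b=P[1]+P[2]-P[0]-P[3]; print(P.round(1),P.mean(0),np.degrees(np.arctan2(a[1],a[0])),np.linalg.norm(a),np.degrees(np.arctan2(b[1],b[0])),np.linalg.norm(b)/2)
q=lambda a,b:((a-390)/4+210,b/4+138)
F=np.array([onz(w,q(a,b),12) for a,b in [(410,68),(751,66),(757,440),(430,440)]])
a=F[2:].mean(0)-F[:2].mean(0);b=F[1]+F[2]-F[0]-F[3];print(F.round(1),F.mean(0),np.degrees(np.arctan2(a[1],a[0])),np.degrees(np.arctan2(b[1],b[0])),np.linalg.norm(a),np.linalg.norm(b)/2)
for c in [(543,17),(543,145),(551,160)]: print(onz(w,q(*c),50))
S=np.array([onz(w,q(a,b),16) for a,b in [(453,118),(700,119),(706,404),(469,404)]]);print(S.round(1))
a=S[2:].mean(0)-S[:2].mean(0);b=S[1]+S[2]-S[0]-S[3];print(np.degrees(np.arctan2(a[1],a[0])),np.degrees(np.arctan2(b[1],b[0])),S.mean(0))
```

```text
[[490.2 226.1  28. ]
 [480.1 253.2  28. ]
 [520.8 268.4  28. ]
 [531.7 242.2  28. ]] [505.68317358 247.47462506  28.        ] 20.84439823539772 43.94041936141321 111.47580628482167 28.677211374387948
[[585.9 106.6  12. ]
 [585.3 180.6  12. ]
 [669.6 181.2  12. ]
 [669.8 105.9  12. ]] [627.63933006 143.56710636  12.        ] -0.06157229133656979 90.28512274459997 84.08710548356787 74.6124966512127
[574.51810319 142.48893755  50.        ]
[598.86092174 141.44990673  50.        ]
[601.77443633 142.89444005  50.        ]
[[596.3 116.3  16. ]
 [596.4 169.6  16. ]
 [660.  169.9  16. ]
 [660.1 116.3  16. ]]
0.09309591209323637 90.00750820279342 [628.19866182 143.00655942  16.        ]
```

Run:
```python
from plant import manip, imaging
from h import *
a=np.radians(21.5); q=down(a,-1)
manip.movep([505.6,246.5,90],q)
manip.line_to([505.6,246.5,4],rate=80)
print(manip.sense()["ee_pos"])
e=manip.sense()["ee_pos"]
manip.line_to([505.6,246.5,4+(3.2-e[2])],rate=30)
print(manip.sense()["ee_pos"])
manip.gripper_to(20,f_grip=30)
s=manip.sense();print(s["width"],s["ee_pos"],s["ft_force"],s["clock"])
manip.line_to([505.6,246.5,90],rate=100)
s=manip.sense();print(s["width"],s["ee_pos"],s["ft_force"],s["clock"])
# transfer
q0=down(np.radians(.2),-1)
manip.movep([527,142.2,90],q0)
manip.line_to([527,142.2,39],rate=80)
s=manip.sense();print(s["width"],s["ee_pos"],s["ft_force"],s["clock"])
for n in ["wrist","scene","top"]:
    f=imaging.grab_frame(n); np.save(f"g_{n}.npy",f,allow_pickle=True); 
    c=proj(f,[560,142,50]).astype(int); print(n,c)
    x,y=np.clip(c,50,None); cv2.imwrite(f"pics/g_{n}.png",cv2.resize(f["img"][y-50:y+50,x-50:x+50,::-1],(500,500),interpolation=cv2.INTER_CUBIC))
```

```text
[506.11206844 246.78809281   4.6213778 ]
[505.73795546 246.58459449   2.83395944]
27.859435198423228 [505.61054121 246.49042696   2.57113781] [-0.91684191  0.29535729 -0.86583221] 5.6083
27.49799757422076 [504.99951826 246.18776162  89.21009411] [ 0.73136179  0.32712388 -1.18468445] 6.6333
27.651554597776286 [527.3317534  142.23118358  39.17878105] [ 0.04516884  0.73862883 -0.42457472] 7.9333
wrist [318 378]
scene [308 276]
top [293 258]
```

Run:
```python
import cv2,numpy as np
cv2.imwrite("pics/g_all.png",np.hstack([cv2.resize(cv2.imread(f"pics/g_{n}.png"),(400,400)) for n in ["scene","top"]]))
f=np.load("g_wrist.npy",allow_pickle=True).item(); cv2.imwrite("pics/g_w.png",f["img"][:,:,::-1])
```

```text
(no output)
```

View pics/g_all.png

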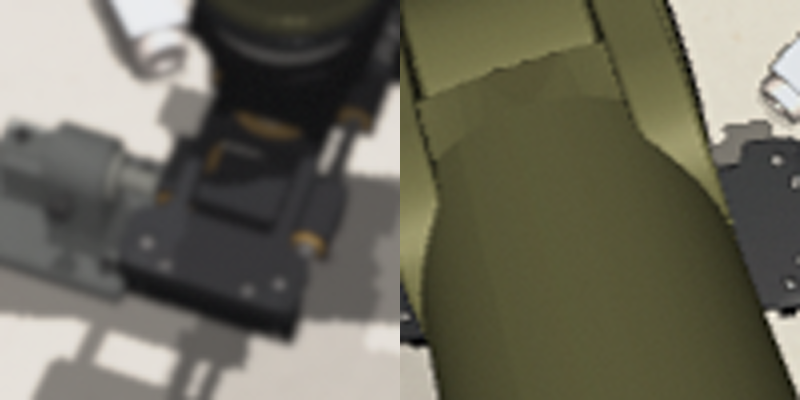

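View pics/g_w.png

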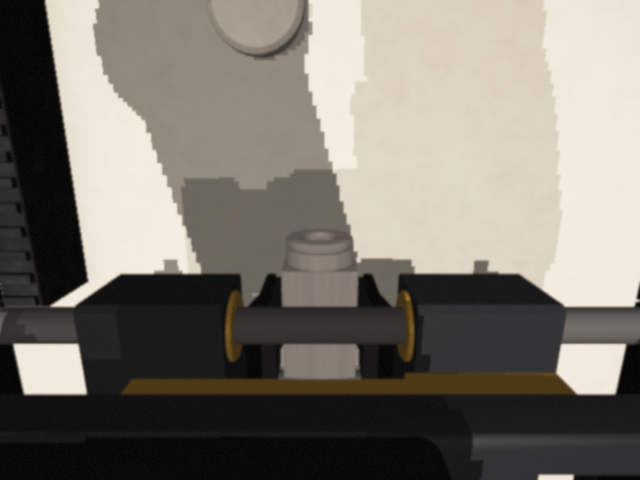

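The pillar is in the jaws (27.6 mm wide), level, with its near mouth at (318,240). Now I'll try the first end with a guarded push. Expected TCP x: about 542 for nose on face, 546 for recess bottom, 566 for home.

Run:
```python
from plant import manip, imaging
from h import *
s0=manip.sense()
g=manip.line_to([545-7,142.2,39],rate=50,guard=8); s=manip.sense(); print(g,s["ee_pos"],s["ft_force"])
g=manip.line_to([569,142.2,39],rate=25,guard=8)
s=manip.sense();print(g,s["ee_pos"],s["ft_force"]-s0["ft_force"],s["moment"]-s0["moment"],s["width"],s["clock"])
f=imaging.grab_frame("wrist"); cv2.imwrite("pics/i_w.png",cv2.resize(f["img"][200:400,180:460,::-1],None,fx=2.5,fy=2.5))
```

```text
False [538.50265412 142.09873318  39.08256822] [-0.58737187  0.55737067 -2.01019549]
True [565.73538065 141.96926546  37.77486265] [0.56456025 1.19010726 0.34001233] [-0.00894141  0.09609717 -0.08734324] 27.88042656763481 9.65
```

View pics/i_w.png

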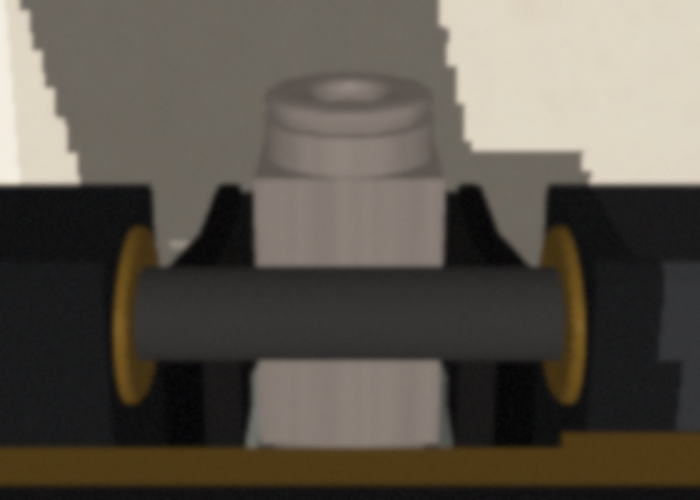

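Stopped at x = 565.7, which matches home, so the first end appears to be the deep one. The pillar's near end looks unmoved in the jaws. I'll press once more to confirm and dwell.

Run:
```python
from plant import manip, imaging
from h import *
s0=manip.sense(); print(s0["ee_pos"],s0["ft_force"])
g=manip.line_to([573,142.2,39],rate=15,guard=15)
s=manip.sense();print(g,s["ee_pos"],s["ft_force"],s["moment"],s["width"],s["clock"])
manip.pause(.5)
s=manip.sense();print(s["ee_pos"],s["ft_force"],s["clock"])
for n in ["scene","wrist"]:
    f=imaging.grab_frame(n); c=proj(f,[575,142,50]).astype(int); x,y=c
    if n=="wrist": cv2.imwrite("pics/j_w.png",cv2.resize(f["img"][200:400,180:460,::-1],None,fx=2.5,fy=2.5))
    else: cv2.imwrite("pics/j_s.png",cv2.resize(f["img"][y-50:y+50,x-50:x+50,::-1],(600,600),interpolation=cv2.INTER_CUBIC))
```

```text
[565.689989   141.91299037  37.58342913] [-0.28888223  0.38908532  1.49592847]
True [566.34077958 141.86881247  37.62160046] [-1.75815471 -1.00009796  4.63992542] [-0.02654469  0.09444266  0.01674953] 27.804542051493534 10.1667
[566.31316832 141.89814248  37.56020068] [0.57954585 0.29643954 4.53708913] 10.6667
```

View pics/j_s.png

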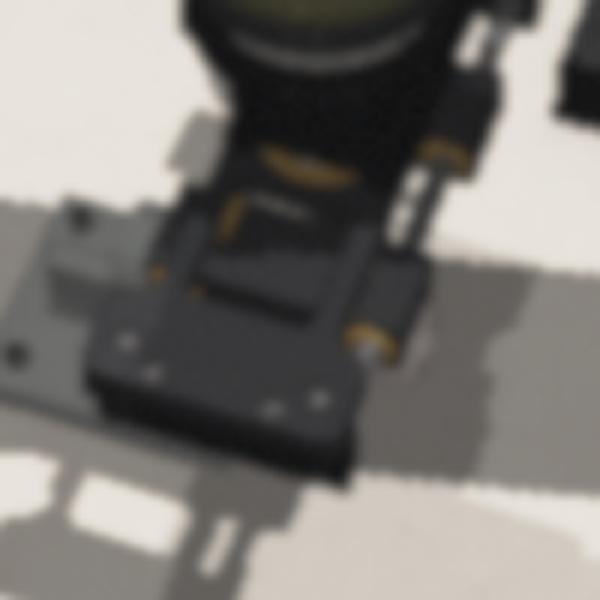

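View pics/j_w.png

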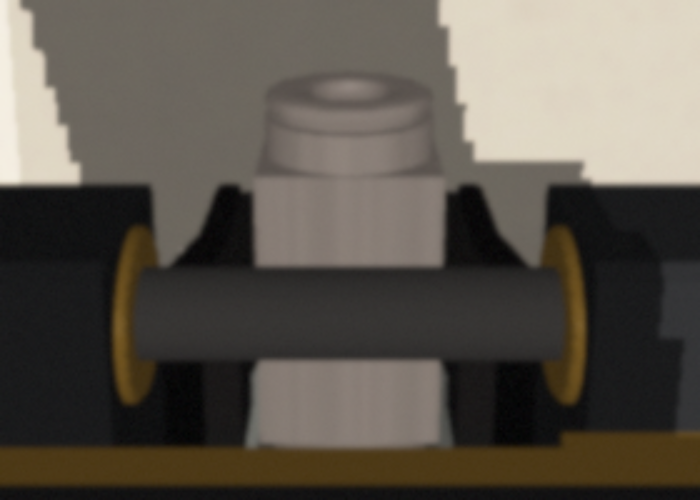

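The stop position agrees with home, but the tool sits about 1.3 mm low (Fz +4.5 N), so friction could be masking the contact. I'll correct the height and press again to rule that out.

Run:
```python
from plant import manip, imaging
from h import *
s=manip.sense();e=s["ee_pos"]
manip.line_to([e[0]-1.5,142.2,e[2]+2.4],rate=15); manip.pause(.2)
s=manip.sense();print(s["ee_pos"],s["ft_force"]);e=s["ee_pos"]
for k in range(2):
  g=manip.line_to([575,142.2,39.8],rate=15,guard=20)
  s=manip.sense();print(g,s["ee_pos"],s["ft_force"],s["clock"]); manip.pause(.3)
  s=manip.sense();print(s["ee_pos"],s["ft_force"])
```

```text
[564.5714673  142.11612633  39.62499422] [-0.70640672  0.31153278 -1.08201343]
True [565.94003585 141.94209542  38.12614483] [-0.29076353  0.32868792 -0.70127678] 11.8833
[565.37386638 141.81178298  37.56098838] [-0.15037851  0.78482892 -0.30467506]
False [566.76817472 141.7908387   37.6264763 ] [-16.66960419  -0.62239686   5.24270222] 13.0
[566.74407725 141.80628649  37.61644822] [-17.24092723  -1.0771077    5.69585767]
```

A firm push was held at x = 566.7 with −17 N, so the pillar is home. Next I'll back off along the axis, lift, and plan the turn to deep hole up.

Run:
```python
from plant import manip, imaging
from h import *
manip.line_to([560,142.2,39],rate=30)
manip.line_to([512,142.2,39],rate=60)
manip.line_to([512,142.2,180],rate=120)
s=manip.sense();print(s["ee_pos"],s["width"],s["ft_force"],s["clock"],s["q"].round(2))
f=imaging.grab_frame("wrist"); cv2.imwrite("pics/k_w.png",cv2.resize(f["img"][200:400,180:460,::-1],None,fx=2.5,fy=2.5))
R0=Rn.from_quat(down(np.radians(.2),-1))
for P in ([550,170,350],[560,180,420],[620,150,350],[650,180,300]):
  for th in (30,60,90):
    q=(Rn.from_euler('y',-th,degrees=True)*R0); r=manip.ik(P,q.as_quat()); print(P,th,None if r is None else r.round(2), q.apply([0,-1,0]).round(2))
```

```text
[511.41489827 142.0188581  179.05837207] 27.479551107549188 [ 0.41799441 -0.59945353 -1.14882618] 16.225 [-0.54  0.12  0.24  1.78 -0.04  1.28  1.29]
[550, 170, 350] 30 [-0.67 -0.25  0.13  1.88  0.33  1.06  0.95] [0.87 0.   0.5 ]
[550, 170, 350] 60 None [0.5  0.   0.87]
[550, 170, 350] 90 None [0. 0. 1.]
[560, 180, 420] 30 [-0.7  -0.22  0.15  1.72  0.32  1.19  0.98] [0.87 0.   0.5 ]
[560, 180, 420] 60 None [0.5  0.   0.87]
[560, 180, 420] 90 None [0. 0. 1.]
[620, 150, 350] 30 [-0.62 -0.12  0.21  1.78  0.26  1.01  1.08] [0.87 0.   0.5 ]
[620, 150, 350] 60 None [0.5  0.   0.87]
[620, 150, 350] 90 None [0. 0. 1.]
[650, 180, 300] 30 [-0.63 -0.02  0.2   1.78  0.27  0.91  1.04] [0.87 0.   0.5 ]
[650, 180, 300] 60 [-0.04 -0.19 -0.48  2.19  1.21  0.42  0.05] [0.5  0.   0.87]
[650, 180, 300] 90 [-0.39  0.08 -0.26  2.44  2.4   1.1  -1.14] [0. 0. 1.]
```

View pics/k_w.png

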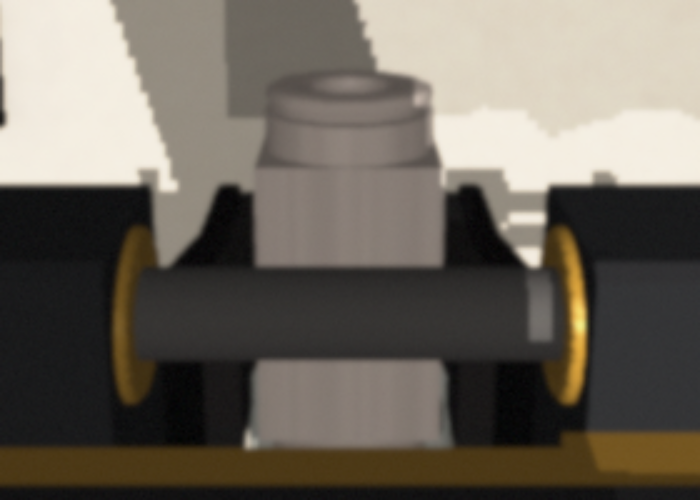

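The pillar didn't slip in the jaws: the near end and mouth sit where they did before. I'll search for a comfortable final pose, with horizontal tool, free yaw and deep end up.

Run:
```python
from plant import manip
from h import *
lo=np.array([-2.86,-.3,-1.38,.06,-1.56,.09,-2.69]);hi=np.array([2.86,2.09,1.24,2.45,4.7,2.05,2.69])
q0=manip.sense()["q"]; R0=Rn.from_quat(down(0,-1)); out=[]
for th in (90,80):
 for yaw in range(-90,136,15):
  Rr=Rn.from_euler('z',yaw,degrees=True)*Rn.from_euler('y',-th,degrees=True)*R0
  for x in (450,600,750):
   for y in (100,250,400):
    for z in (220,320,450):
     r=manip.ik([x,y,z],Rr.as_quat())
     if r is not None: out.append((np.abs(r-q0).max(),min((r-lo).min(),(hi-r).min()),th,yaw,x,y,z,r.round(2)))
out.sort(key=lambda o:o[0]); print(len(out))
for o in out[:14]: print(o)
```

```text
596
(np.float64(1.2249454326744356), np.float64(0.02498428764644789), 90, -75, 600, 400, 450, array([-1.34,  1.22,  1.2 ,  0.68,  0.53,  2.03,  0.06]))
(np.float64(1.2994235929961508), np.float64(0.03465409888896698), 90, -90, 600, 250, 450, array([-1.29,  1.14,  1.2 ,  0.93,  0.56,  2.02, -0.01]))
(np.float64(1.3327366151364217), np.float64(0.09989939184404872), 80, -60, 750, 400, 450, array([-0.96,  1.03,  0.12,  0.51,  1.3 ,  1.95, -0.03]))
(np.float64(1.3464726844666788), np.float64(0.1810852776163292), 80, -60, 600, 400, 450, array([-1.54,  0.96,  1.06,  1.  ,  0.59,  1.76, -0.06]))
(np.float64(1.4019943429737087), np.float64(0.039044280839442), 80, -75, 750, 250, 450, array([-0.85,  0.94,  0.21,  0.67,  1.19,  2.01, -0.11]))
(np.float64(1.4213871351383782), np.float64(0.18000585278295622), 80, -75, 600, 250, 450, array([-1.45,  0.87,  1.06,  1.16,  0.64,  1.81, -0.13]))
(np.float64(1.4250516590178535), np.float64(0.009959563935566074), 80, -90, 750, 100, 450, array([-0.72,  0.92,  0.35,  0.72,  1.08,  2.04, -0.14]))
(np.float64(1.4368358751514945), np.float64(0.0256525515070675
[... 276 characters left out ...]
64(0.061969427402658095), 80, -75, 600, 400, 320, array([-1.35,  1.22,  1.06,  0.77,  0.39,  1.99, -0.16]))
(np.float64(1.450903300398479), np.float64(0.0021386344489116027), 90, -90, 750, 100, 450, array([-0.73,  0.95,  0.34,  0.8 ,  1.22,  2.05, -0.16]))
(np.float64(1.4579374184853564), np.float64(0.18056822016222474), 90, -75, 600, 250, 450, array([-1.47,  0.94,  1.06,  1.22,  0.74,  1.8 , -0.17]))
(np.float64(1.4685924087525062), np.float64(0.17951615825925882), 80, -60, 450, 400, 450, array([-1.83,  0.82,  1.06,  1.24,  0.65,  1.87, -0.18]))
(np.float64(1.4689113184433498), np.float64(0.17924592278109563), 80, -90, 600, 100, 450, array([-1.29,  0.81,  1.06,  1.26,  0.66,  1.84, -0.18]))
```

Run:
```python
from plant import manip, imaging
from h import *
manip.line_to([540,170,380],rate=150)
R0=Rn.from_quat(down(0,-1))
Rr=Rn.from_euler('z',-75,degrees=True)*Rn.from_euler('y',-90,degrees=True)*R0
r=manip.ik([600,250,450],Rr.as_quat()); q0=manip.sense()["q"]; print(q0.round(2),r.round(2))
assert np.abs(r-q0).max()<1.9
for k in (.33,.67):
    manip.set_joints(q0+(r-q0)*k); s=manip.sense(); print(s["ee_pos"].round(),s["ft_force"].round(1),s["width"].round(2),s["clock"])
f=imaging.grab_frame("scene"); cv2.imwrite("pics/l_s.png",f["img"][:,:,::-1])
```

```text
[-0.56  0.14  0.24  1.36 -0.04  1.68  1.26] [-1.47  0.94  1.06  1.22  0.74  1.8  -0.17]Traceback (most recent call last):
  File "<stdin>", line 9, in <module>
AttributeError: 'float' object has no attribute 'round'
```

Run:
```python
from plant import manip, imaging
from h import *
r=np.array([-1.47,.94,1.06,1.22,.74,1.8,-.17]); q0=manip.sense()["q"]
s=manip.sense(); print(s["ee_pos"].round(),s["ft_force"].round(1),s["width"],s["clock"])
manip.set_joints(q0+(r-q0)*.5); s=manip.sense(); print(s["ee_pos"].round(),s["ft_force"].round(1),s["width"],s["clock"])
f=imaging.grab_frame("scene"); cv2.imwrite("pics/l_s.png",f["img"][:,:,::-1])
```

```text
[583. 133. 302.] [-0.1 -1.  -0.8] 27.935951763439604 18.3083
[615. 140. 330.] [ 0.5 -1.2 -1. ] 27.688829239347868 18.8417
```

View pics/l_s.png

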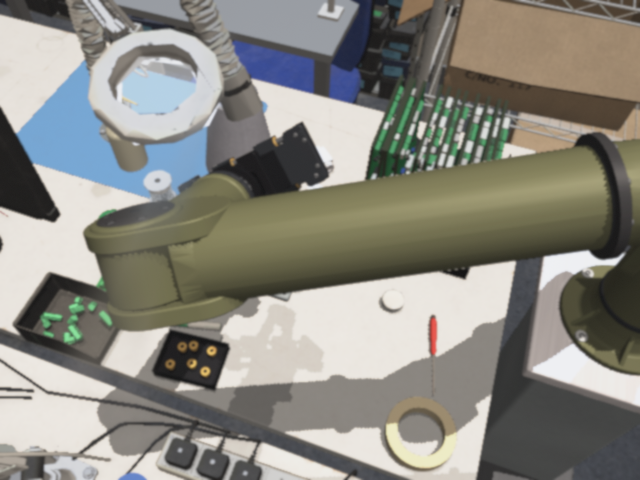

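The pillar is held at (322,165) and the arm looks clear of the rack, lamp and lamp arm. Continuing.

Run:
```python
from plant import manip, imaging
from h import *
R0=Rn.from_quat(down(0,-1))
Rr=Rn.from_euler('z',-75,degrees=True)*Rn.from_euler('y',-90,degrees=True)*R0
r=manip.ik([600,250,450],Rr.as_quat()); print(r.round(2))
q0=manip.sense()["q"]; manip.set_joints(q0+(r-q0)*.6); s=manip.sense(); print(s["ee_pos"].round(),s["ft_force"].round(1),s["width"],s["clock"])
manip.set_joints(r); manip.pause(.4); s=manip.sense(); print(s["ee_pos"].round(),s["ft_force"].round(1),s["width"],s["clock"])
R=Rn.from_quat(s["ee_rot"]).as_matrix(); print("deep dir",-R[:,1].round(3)); c=s["ee_pos"]-11*R[:,0]; print(c)
for n in ("scene","top"):
  f=imaging.grab_frame(n); cv2.imwrite(f"pics/m_{n}.png",f["img"][:,:,::-1]); x,y=proj(f,c).astype(int); print(x,y)
  cv2.imwrite(f"pics/mc_{n}.png",cv2.resize(f["img"][max(0,y-45):y+45,x-45:x+45,::-1],(400,400),interpolation=cv2.INTER_CUBIC))
cv2.imwrite("pics/mc.png",np.hstack([cv2.imread(f"pics/mc_{n}.png") for n in("scene","top")]))
```

```text
[-1.43  0.89  0.96  1.22  0.81  1.84 -0.21]
[615. 192. 398.] [ 0.2 -1.7 -1.5] 27.763265404197405 19.3167
[600. 249. 450.] [-0.5  0.5 -1.5] 28.175368195974997 20.125
deep dir [ 0.    -0.001  1.   ]
[597.45672907 259.34988778 450.33003788]
245 166
160 169
```

View pics/mc.png

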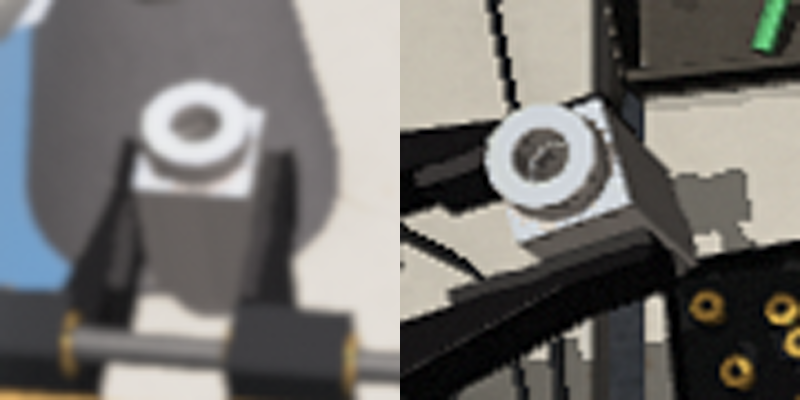

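View pics/m_top.png

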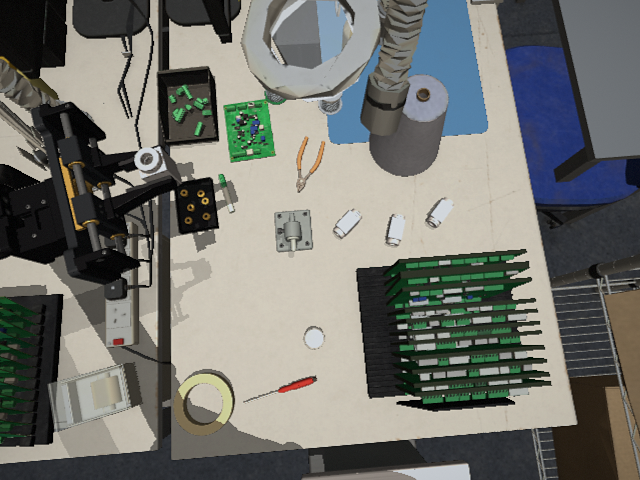

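View pics/m_scene.png

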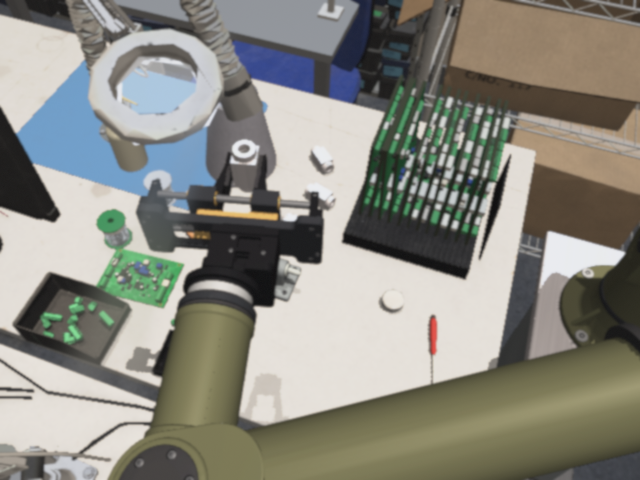

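Both views show the mouth facing up: at (147,158) in the top view and at about (244,150) in the scene view. The pillar is in the jaws, and the syringe, cutters and tin are in place. I'll do one tilt check from the projected end face, then hand in.

Run:
```python
from plant import manip, imaging
from h import *
s=manip.sense(); R=Rn.from_quat(s["ee_rot"]).as_matrix(); c=s["ee_pos"]-11*R[:,0]
for n in("top","scene"):
    f=imaging.grab_frame(n); print(n,[proj(f,c+[0,0,z]).round(1) for z in (0,32)], (f["img"]*1).mean().round(1))
print(s["width"],np.abs(s["qvel"]).max(),s["clock"])
```

```text
top [array([159.4, 169.5]), array([147.8, 157.7])] 113.8
scene [array([245.8, 167. ]), array([243.5, 147.3])] 135.3
27.760441797889918 0.006209742175418452 20.225
```

The end face is predicted at (147.8,157.7) in the top view and (243.5,147.3) in the scene view. It is seen at (147,158) and (244,150), so the pillar is upright within a few degrees.

```bash
python3 -c "
from plant import manip
manip.hand_in(); s=manip.sense(); print(s['clock'],s['width'],s['ee_pos'])"
```

```text
the job is handed in; nothing more can be done
the job is handed in; nothing more can be done
```

I picked up the leftmost of the four pillars, and the first end I tried on the pin went fully home, so that is the deep hole. I handed the job in at about 20 s of the 67 s allowed, still holding the pillar with that hole straight up.

**Pin test:**
- The pillar stopped with the tool at x = 566.7 mm; I expected about 566 for home and about 546 for the recess. A push of about 17 N was held there for 0.3 s.
- The earlier guarded pushes stopped at 565.7 to 566.3 mm with almost no force left, which did not prove the pillar was home. The last push was there to settle that.
- During the pushes the tool sat about 1.5 mm low, with up to 6 N of rubbing on the pin. The height limit is ±6 mm.
- The other end was not tried. Wrist pictures before and after show the pillar did not slip in the jaws.

**Final hold:**
- The pillar's centre is at about (597, 259, 450) mm, more than 400 mm from the pin's root and touching nothing but the gripper.
- The commanded hole direction is within 0.1° of vertical. The end face appears within 1–3 pixels of where it should be in both camera views.
- The jaws read 27.8 mm with the grip set to 30 N, and the arm was still.

**Other objects:** the syringe, cutters and tin looked unmoved in the pictures; I did not re-measure them.

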